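# Put the inlaid handle blanks away and hasp the case

### The job

Two or three six-sided wooden handle blanks lie on the luthier's bench, each with a dark inlay strip along just one of its six flats. Roll each one over, flat by flat, until its inlay is on top, and lay it down, inlay up, in a bay of its own in the open wooden case. When all of them are in, lower the lid fully shut and then swing the steel hasp on the case's front over until it lies flat on the lid, over the lid's staple; leave the glue jar, the mug and the plane where they are.

Things in the scene. Friction and masses are not known exactly. Their poses are not given: they have to be found in the camera images.
- blank1: Pale hardwood blank, 120 g, 140 mm long along its x: two hexagonal ends 46 mm long, 36 mm across flats (41.6 across corners, flats 20.8 wide), joined by a round waist 46 mm long, 26 mm thick: grip it there. One flat has a dark 9 mm strip inlaid on both ends; its z points out of that flat. Origin: its centre, 18 mm above what it lies on. Starts lying on another flat. None at the start: absent.
- blank2: A blank just like blank1 (same size, origin and axes). Pushed level, a blank tends to slide. Pushed near its top (about 29 mm up, on both ends) by fingertips that move forward and up round its far lower edge, it tips and, past 30 degrees, falls on the next flat, 20.8 mm on.
- blank3: A blank just like blank1 (same size, origin and axes).
- case: Dark wooden case fixed to the bench, 184 (x) x 224 (y) x 48 mm high without lid; walls and floor 6 mm. Origin: centre of its underside; -x is its front, facing the robot. Three bays along x, centred at y = -62, 0, +62 mm, 58 mm wide, between 4 mm ribs 20 mm high above the floor, only from |x| = 44 mm to the end walls, so fingers fit at a blank's waist. A blank lying in it: centre at z = 24 mm.
- lid (a joint): Lid angle, rad: 0 shut, grows as it opens, stop at 1.9; starts at 1.5 to 1.7. Flat wooden lid 184 x 224 x 8 mm hinged along the case's far (+x) upper edge. Stiff hinge (0.35 Nm friction, 2 to 4 N at the edge): it stays at any angle and must be pushed or pulled all the way down.
- lid_hinge (a point): Middle of the lid's hinge line, in the case's frame at x = +92, y = 0, z = 48 mm; the lid's inner face runs through it. Axis along the case's y.
- lid_edge (a point): Middle of the lid's free edge, mid-thickness, 184 mm from the hinge line: straight above the hinge when the lid stands upright, over the case's front wall when shut (then 52 mm above the bench).
- hasp (a joint): Hasp angle, rad: 0 lies flat on the shut lid with its slot over the lid's staple, 1.57 upright, more leans out to the front (stop 2.6); starts at 1.6 to 2.0. Light friction (0.035 Nm) holds it at any angle. While it is upright or leans out, the lid passes it.
- hasp_hinge (a point): Middle of the hasp's hinge line, on the case's front: in the case's frame x = -97, y = 0, z = 60 mm; axis along the case's y.
- hasp_tip (a point): Free end of the hasp, 70 mm from its hinge line. The hasp is a slotted steel plate 36 mm wide and 3 mm thick; the lid's staple stands 12 mm above the lid and comes through the slot (at 50 mm from the hasp's hinge).
- glue_jar: Bystander: amber glue jar, 68 mm across, 90 mm tall; origin at the centre of its underside. Leave alone.
- brush_mug: Bystander: white mug, 76 mm across, 90 mm tall; origin at the centre of its underside. Leave alone.
- block_plane: Bystander: small wooden plane, 150 x 45 x 60 mm, lying flat; origin at the centre of its underside. Leave alone.
Mind the look-alikes: they are no part of the job. Leave any blue or yellow look-alike of the blank1 alone.

How it is judged:
On the way, in this order (a step that is already met when the one before it is completed fails the run):
1. every blank lies in the case, inlay on top, while the lid is still open (x of blank1 in the frame of case between -0.025 and 0.025 m and y of blank1 in the frame of case between -0.1 and 0.1 m and z of blank1 in the frame of case between 0.018 and 0.03 m and angle between each of blank1, blank2, blank3's own z axis and vertical below 0.15 rad and linear speed of each of blank1, blank2, blank3 below 0.03 m/s and x of blank2 in the frame of case between -0.025 and 0.025 m and y of blank2 in the frame of case between -0.1 and 0.1 m and z of blank2 in the frame of case between 0.018 and 0.03 m and x of blank3 in the frame of case between -0.025 and 0.025 m and y of blank3 in the frame of case between -0.1 and 0.1 m and z of blank3 in the frame of case between 0.018 and 0.03 m and value of joint lid above 1 rad), for 0.3 s.
2. the lid is shut, the hasp not yet over (value of joint lid below 0.05 rad and value of joint hasp above 0.3 rad), for 0.2 s.
3. the hasp lies on the lid (value of joint hasp below 0.12 rad and value of joint lid below 0.05 rad), for 0.2 s.
At the end, for the whole second after the job is handed in: Every blank present lies at rest on the case's floor (centre within 25 mm of the middle along the case's x, within 100 mm along y, 18 to 30 mm above the bench) with its inlaid flat on top within 0.15 rad; the lid is shut (below 0.05 rad) and the hasp lies on it (below 0.12 rad) (all of step 3 and x of blank1 in the frame of case between -0.025 and 0.025 m and y of blank1 in the frame of case between -0.1 and 0.1 m and z of blank1 in the frame of case between 0.018 and 0.03 m and angle between each of blank1, blank2, blank3's own z axis and vertical below 0.15 rad and linear speed of each of blank1, blank2, blank3 below 0.03 m/s and x of blank2 in the frame of case between -0.025 and 0.025 m and y of blank2 in the frame of case between -0.1 and 0.1 m and z of blank2 in the frame of case between 0.018 and 0.03 m and x of blank3 in the frame of case between -0.025 and 0.025 m and y of blank3 in the frame of case between -0.1 and 0.1 m and z of blank3 in the frame of case between 0.018 and 0.03 m); the robot touches nothing.
It fails at once if the glue jar is moved by more than 30 mm (distance of glue_jar from where it was at the start of the episode above 0.03 m).
It fails at once if the mug is moved by more than 30 mm (distance of brush_mug from where it was at the start of the episode above 0.03 m).
It fails at once if the plane is moved by more than 30 mm (distance of block_plane from where it was at the start of the episode above 0.03 m).
It fails at once if a blank falls off the bench (height (world z) of any of blank1, blank2, blank3 below -0.05 m).
Of blank1, blank2, blank3 only 2 to 3 are there at a start; the rules pass over those that are not, and their reading is None.
At some moment in a run one of blank1, blank2, blank3 may be knocked a few centimetres aside while the robot is not near it.
Once in a run the grip may slacken for a moment while it holds something.
It also fails if it takes over 210 s, if anything falls off the work surface, if the arm or the gripper's body presses on something with over 40 N, if the wrist force passes 120 N, or if a joint passes its speed limit or range.

### The arm

A 6-joint arm with a two-finger parallel gripper is mounted at the origin on the work surface. World frame = base frame: x ahead of the robot, y to its left, z up, the work surface at z = 0. Lengths are in m, angles in rad, forces in N, time in s.
With the tool pointing down it reaches from about 0.375 to 0.975 m from the base axis. Payload 3.8 kg.
Tool frame: the origin (TCP) lies midway between the tips of the shut fingers; the grasp point (between the pads) lies 19 mm behind it; z points along the fingers, y is the line along which they close (so a half turn about z gives the same grasp; the last joint's range is limited). The gripper opens to 88 mm and grips with 3 to 60 N. Pads are 18 mm wide; open, the fingers measure 123 mm over their backs; the gripper's body (75 mm by 187 mm) begins 45 mm behind the grasp point.
Start: joints at [1.228, 0.264, 1.604, -0, 1.274, -0.037], TCP at [0.203, 0.644, 0.239] pointing down, gripper open.
Joint ranges: [-2.63, 2.63], [-0.94, 2.18], [0.31, 2.57], [-1.31, 4.45], [0, 2.66], [-2.55, 2.55]. Speed limits (rad/s): [2.57, 2.57, 3.14, 3.14, 3.14, 3.14].

### API

Orientations are given as a rotation vector (axis times angle).
In Python, from cell import manip, inverse_kinematics, cams, order gives the robot as it stands. Calls block until the motion is done:
- manip.move_pose(position, orientation): joint-space move of the TCP to a pose.
- manip.move_linear(position, rate=0.15, rot=None): straight line of the TCP; rot=None keeps the orientation; rate is the mean speed in m/s.
- manip.set_joints(angles): joint-space move.
- manip.set_gripper(opening, force=None): finger opening in m; force is the grip in N (None keeps the last); returns when the fingers have stopped.
- manip.dwell(seconds).
- inverse_kinematics(position, orientation): joint angles nearest the present ones, or None.
- manip.state(): the state.
- cams.capture(name): name is "scene" or "side" or "wrist"; returns a dict with "image" (400x640x3 uint8, blue, green, red), "z_map" (400x640 float32, m along the optical axis (not along the pixel's ray), 0 where there is no reading), "intrinsics" (3x3 intrinsics, pixels), "position" and "orientation" of the camera in the world; the wrist camera has in their place "T_tool_cam" (4x4, takes a point from camera to tool coordinates, whose origin is the TCP and whose axes are the flange's). Camera axes: x right, y down, z forward; pixel columns grow to the right and rows downward; lengths in m; the calibration is good to about 2 mm. A picture is of the moment at which its call begins: read the wrist's pose just before it.
A pose or a line that the arm cannot do raises manip.IKError and nothing moves.
- order.close_job(): hands the job in; it is judged then, once.
The state is a dict: "clock": time; "joint_pos": joint angles; "joint_velocities": joint speeds; "tau": joint torques, N m; "tool_pos": TCP position; "tcp_rot": TCP orientation; "contact_force": force on the tool from outside, world axes, zero at the start; "moment": the same for the moment, N m; "gripper_width": finger opening in m; "grasp_force": force on a finger pad.
Only numpy, scipy, OpenCV 4.12 (cv2) and the standard library are available. Lean on these libraries where they do the work, as an engineer would, in place of code of your own. Each camera call takes 0.05 s, during which the arm holds its last target. There are 200 camera calls.

## Working session

There is one attempt and no reset: what is moved stays moved. The work goes in short steps, each a Python script; the robot and the scene stay as the last script left them, time stands still between calls to the robot, and variables do not carry over. Pictures are saved under pics/ and viewed, at most 14 in all, crops included, and the job is handed in when it is done.

```bash
ls; mkdir -p pics; cat > h.py <<'E'
import numpy as np, cv2
from cell import manip, inverse_kinematics, cams, order
from scipy.spatial.transform import Rotation as R
def camR(c):
    o=np.array(c["orientation"]); 
    return o if o.shape==(3,3) else (R.from_rotvec(o).as_matrix() if o.size==3 else R.from_quat(o).as_matrix())
def world(c):
    z=c["z_map"];K=c["intrinsics"];v,u=np.mgrid[:z.shape[0],:z.shape[1]]
    p=np.stack([(u-K[0,2])/K[0,0]*z,(v-K[1,2])/K[1,1]*z,z],-1)
    if "T_tool_cam" in c:
        T=np.array(c["T_tool_cam"]); p=p@T[:3,:3].T+T[:3,3]
        s=c["st"]; return p@R.from_rotvec(s["tcp_rot"]).as_matrix().T+np.array(s["tool_pos"])
    return p@camR(c).T+np.array(c["position"])
def cap(n):
    st=manip.state(); c=cams.capture(n); c["st"]=st; return c
E
python3 - <<'E'
from h import *
for n in("scene","side"):
    c=cap(n); cv2.imwrite(f"pics/{n}0.png",c["image"]); np.save(f"{n}0.npy",world(c)); print(n,c["position"],c["orientation"],c["intrinsics"][0])
print(manip.state())
E
```

```text
pics
scene [1.31172782 0.75643416 0.84130089] [-0.95852343 -2.34064774  1.15130076] [420.41474974   0.         313.21544447]
side [0.37788706 0.84785104 0.71190871] [-0.33892784  2.73894998 -1.31563708] [403.31659054   0.         322.69224562]
{'clock': 0.1, 'joint_pos': array([ 1.22810214e+00,  2.64654417e-01,  1.60521869e+00,  7.50292741e-06,
        1.27366924e+00, -3.69345048e-02]), 'joint_velocities': array([ 0.00011648, -0.00268383, -0.00131734, -0.00088452, -0.00088014,
        0.00041909]), 'tau': array([-1.51145097e-03, -5.03630519e+01, -3.58066070e+01,  7.29869027e-02,
        2.34987197e-02, -4.15667671e-05]), 'tool_pos': array([0.20299896, 0.64309809, 0.23753838]), 'tcp_rot': array([-4.78363589e-01, -3.10457858e+00,  3.00508334e-03]), 'contact_force': array([ 0.21310468, -0.62146979,  0.11857621]), 'moment': array([ 0.01321214, -0.04174036, -0.00765161]), 'grasp_force': 0.0, 'gripper_width': 0.08774389137084133}
```

View pics/scene0.png

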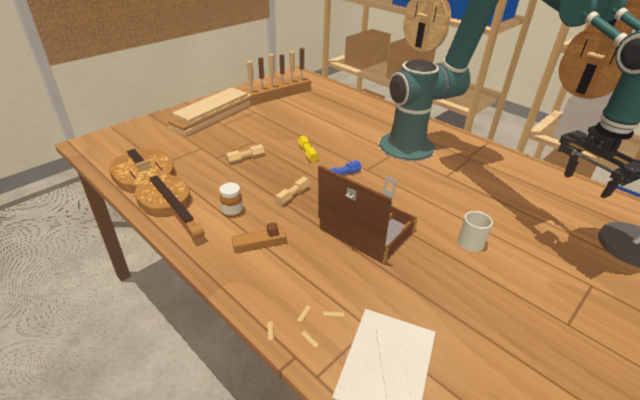

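View pics/side0.png

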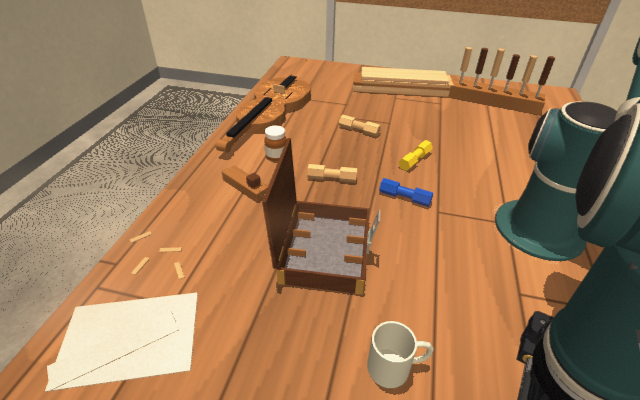

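Scene: pale blanks at (245,154) and (293,190), which appear in side at (359,126) and (332,174). These pale hexagonal ones fit the description. The yellow (307,149) and blue (345,170) pieces are look-alikes, to be left alone. I'll measure and confirm with an enlarged crop.

```bash
python3 - <<'E'
from h import *
P={n:np.load(n+"0.npy") for n in("scene","side")}
def box(n,cu,cv,r):
    p=P[n][cv-r:cv+r,cu-r:cu+r].reshape(-1,3); p=p[(p[:,2]>0.008)&(p[:,2]<0.06)]
    (c,wh,a)=cv2.minAreaRect((p[:,:2]*1000).astype(np.float32))
    print(n,cu,cv,len(p),c,wh,a,p[:,2].max())
box("side",359,126,26);box("side",332,174,30);box("scene",245,154,24);box("scene",293,190,24)
box("side",415,155,24);box("side",405,192,30)
# case rim: side view z ~0.048
p=P["side"][195:300,262:385].reshape(-1,3); q=p[(abs(p[:,2]-.048)<.004)]
print("rim",len(q),cv2.minAreaRect((q[:,:2]*1000).astype(np.float32)))
q=p[(p[:,2]>.02)&(p[:,2]<.05)];print("walls",len(q),cv2.minAreaRect((q[:,:2]*1000).astype(np.float32)))
for n,pts in{"side":[(292,145),(267,195),(273,262),(306,206),(368,210),(362,290),(279,285),(378,215),(374,240),(393,352),(275,140),(245,180)],"scene":[(325,175),(390,200),(387,255),(320,235),(352,192),(390,188),(413,220),(231,200),(259,238),(475,230)]}.items():
    for u,v in pts: print(n,u,v,np.round(P[n][v,u],3))
a=cv2.resize(cv2.imread("pics/side0.png")[105:300,260:440],None,fx=3,fy=3,interpolation=2)[:600]
b=cv2.resize(cv2.imread("pics/scene0.png")[130:215,215:320],None,fx=2.4,fy=2.4,interpolation=2)
o=np.zeros((600,800,3),np.uint8);o[:a.shape[0],:a.shape[1]]=a;o[:b.shape[0],545:545+b.shape[1]]=b[:, :255]
cv2.imwrite("pics/crop1.png",o)
E
```

```text
side 359 126 410 (528.4773559570312, -356.4208984375) (39.27529525756836, 141.09194946289062) 77.86080932617188 0.040477062913160444
side 332 174 619 (548.2249755859375, 10.339202880859375) (139.83013916015625, 190.67486572265625) 7.50639009475708 0.05150904845143767
scene 245 154 367 (493.1004638671875, -418.02032470703125) (198.54812622070312, 143.43695068359375) 63.16592025756836 0.04340444967369361
scene 293 190 411 (560.8822021484375, -120.8126220703125) (144.3835906982422, 149.49716186523438) 7.687119483947754 0.04218589827579067
side 415 155 413 (327.9450988769531, -227.78897094726562) (146.60464477539062, 41.17252731323242) 62.965816497802734 0.03981671608028747
side 405 192 750 (330.7398681640625, -99.07730102539062) (171.5725860595703, 140.40586853027344) 76.55191802978516 0.04108655331827393
rim 955 ((510.4931945800781, 210.0079345703125), (195.08587646484375, 229.9748077392578), 5.646294116973877)
walls 2434 ((509.839111328125, 209.94326782226562), (196.40042114257812, 229.9748077392578), 5.646294593811035)
side 292 145 [ 0.719 -0.205  0.003]
side 267 195 [0.603 0.312 0.233]
side 273 262 [0.595 0.33  0.069]
side 306 206 [0.585 0.111 0.04 ]
side 368 210 [0.43  0.097 0.049]
side 362 290 [0.408 0.312 0.015]
side 279 285 [0.584 0.335 0.003]
side 378 215 [0.401 0.2   0.131]
side 374 240 [ 0.404  0.146 -0.   ]
side 393 352 [0.329 0.43  0.006]
side 275 140 [ 0.743 -0.115  0.072]
side 245 180 [0.779 0.04  0.03 ]
scene 325 175 [0.619 0.132 0.212]
scene 390 200 [0.602 0.331 0.229]
scene 387 255 [0.565 0.328 0.016]
scene 320 235 [0.63  0.134 0.004]
scene 352 192 [0.612 0.222 0.2  ]
scene 390 188 [ 0.281  0.131 -0.   ]
scene 413 220 [0.425 0.312 0.051]
scene 231 200 [ 0.761 -0.116  0.065]
scene 259 238 [0.786 0.044 0.031]
scene 475 230 [0.366 0.471 0.078]
```

View pics/crop1.png

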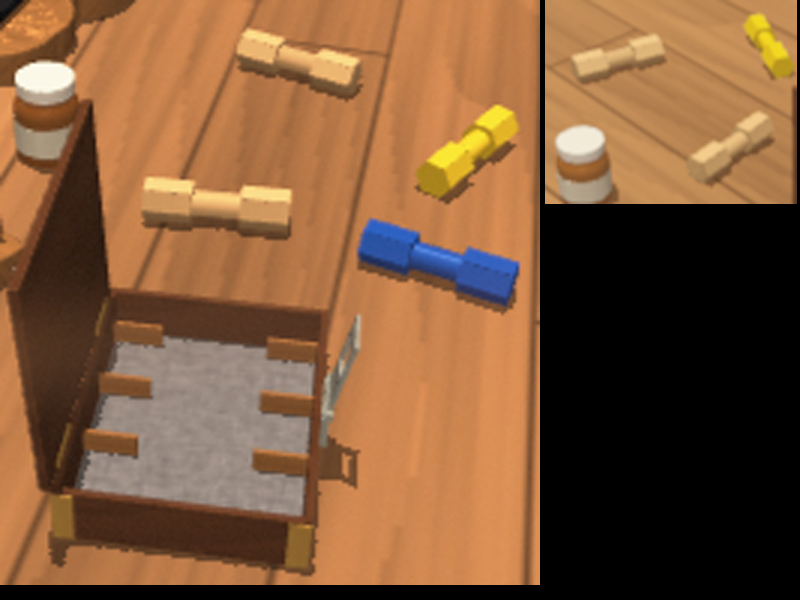

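Only two pale blanks are present, and neither shows an inlay on top or on its +y face. The yellow and blue ones are different. The case is at about (0.51,0.21) with the lid up and the hasp near upright. Next, wrist views from above.

```bash
cat >> h.py <<'E'
def down(yaw,axis=None,t=0):
    r=R.from_euler('z',yaw)*R.from_euler('x',np.pi)
    if t: r=R.from_rotvec(np.array([np.cos(yaw),np.sin(yaw),0])*t)*r   # tilt about tool x
    return r.as_rotvec()
def rects(W,zlo=.008,zhi=.05,amin=800):
    """blank-like outlines: grid heights to 1 mm plan, min area rects"""
    ok=(W[...,2]>zlo)&(W[...,2]<zhi); p=W[ok]; out=[]
    o=p[:,:2].min(0); ij=((p[:,:2]-o)*500).astype(int); g=np.zeros(ij.max(0)+1,np.uint8); g[ij[:,0],ij[:,1]]=1
    g=cv2.morphologyEx(g,cv2.MORPH_CLOSE,np.ones((5,5)))
    n,l,s,_=cv2.connectedComponentsWithStats(g)
    lab=l[ij[:,0],ij[:,1]]
    for k in range(1,n):
        q=p[lab==k]
        if s[k,4]*4<amin: continue
        c,wh,a=cv2.minAreaRect((q[:,:2]*1000).astype(np.float32))
        if wh[0]<wh[1]: wh=wh[::-1]; a+=90
        a=(a+90)%180-90
        out.append((np.round(np.array(c)/1000,4),np.round(wh,1),round(a,1),round(np.percentile(q[:,2],95),4)))
    return out
E
python3 - <<'E'
from h import *
ims=[]
for i,(x,y,z) in enumerate([(.50,.18,.42),(.50,-.08,.33),(.50,-.36,.33)]):
    manip.move_pose([x,y,z],down(np.arctan2(y,x)))
    manip.dwell(.3)
    c=cap("wrist"); W=world(c); np.save(f"w{i}.npy",W); ims.append(c["image"])
    print(i,c["st"]["joint_pos"].round(2),c["T_tool_cam"].round(3).tolist() if i==0 else "")
    if i: 
        for r in rects(W): print(r)
cv2.imwrite("pics/w0.png",ims[0]); 
cv2.imwrite("pics/w12.png",np.vstack([cv2.resize(i,(480,300)) for i in ims[1:]]))
print(manip.state()["clock"])
E
```

```text
0 [ 0.3  -0.07  1.64  0.    1.57  1.52] [[0.001, -0.957, -0.29, 0.075], [1.0, 0.001, 0.001, 0.0], [-0.0, -0.29, 0.957, -0.146], [0.0, 0.0, 0.0, 1.0]]
1 [-0.21 -0.1   1.83  0.    1.41  1.52] 
(array([ 0.3426, -0.038 ]), array([140.8,  41.6]), -12.6, np.float64(0.0368))
(array([ 0.3171, -0.2785]), array([60.4, 28.4]), 39.6, np.float64(0.037))
(array([ 0.3466, -0.1875]), array([46.9, 42.4]), 63.2, np.float64(0.0369))
(array([0.5062, 0.2092]), array([228.6, 195.9]), -84.4, np.float64(0.0484))
(array([ 0.5256, -0.3595]), array([140.2,  37.9]), -14.9, np.float64(0.0369))
(array([ 0.5552, -0.0699]), array([140.2,  41.5]), 6.6, np.float64(0.0368))
2 [-0.66  0.11  1.62  0.    1.41  1.53] 
(array([ 0.3394, -0.6925]), array([368. ,  24.5]), 5.1, np.float64(0.049))
(array([ 0.3203, -0.0336]), array([96.4, 40.6]), -11.9, np.float64(0.0366))
(array([ 0.3277, -0.2311]), array([139.6,  38.5]), 63.2, np.float64(0.0367))
(array([ 0.5246, -0.3621]), array([140.1,  41.6]), -14.8, np.float64(0.0368))
(array([ 0.5598, -0.0712]), array([131.3,  39.6]), 6.5, np.float64(0.0364))
5.3833
```

View pics/w12.png

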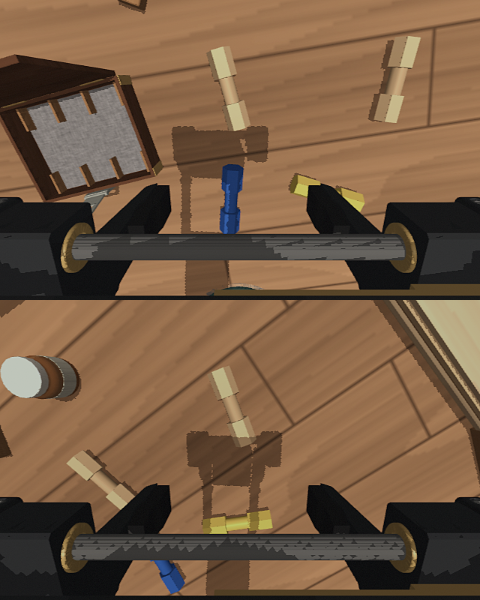

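View pics/w0.png

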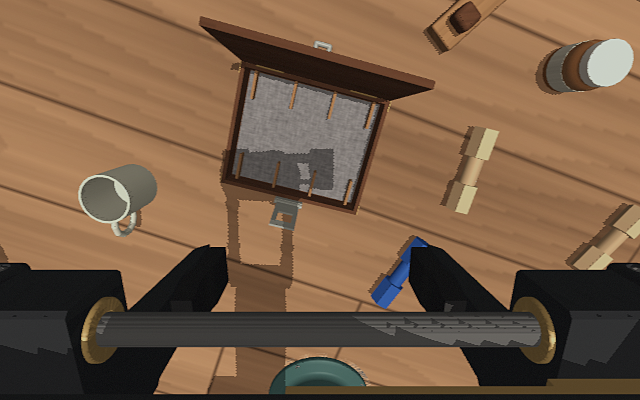

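```bash
python3 - <<'E'
from h import *
W=np.load("w0.npy");
q=W[(abs(W[...,2]-.048)<.004)&(W[...,0]>.35)&(W[...,0]<.66)&(W[...,1]>0.05)]
print(cv2.minAreaRect((q[:,:2]*1000).astype(np.float32)))
f=W[(abs(W[...,2]-.006)<.003)&(W[...,0]>.38)&(W[...,0]<.66)&(W[...,1]>0.09)&(W[...,1]<.34)]
print("floor",cv2.minAreaRect((f[:,:2]*1000).astype(np.float32)))
E
```

```text
((487.5798645019531, 291.6446228027344), (209.17520141601562, 416.34759521484375), 12.762747764587402)
floor ((523.2088623046875, 210.99993896484375), (271.3931884765625, 212.92312622070312), 5.70719575881958)
```

No inlay is visible on the top or upper side flats of either blank: A at (0.556,-0.070), yaw 6.6°, and B at (0.525,-0.361), yaw -14.8°. So each inlay is on a lower flat. I'll pick A up at the waist with the tool tilted, hold it up to the side camera to see the underside flats, then roll it 60° at a time by tilted re-placing.

```bash
cat >> h.py <<'E'
D=.007; T=np.radians(18)
def ax(a): return np.array([np.cos(a),np.sin(a),0])
def tcp(c,yaw,t,d=D):   # TCP for holding a blank centred at c
    return np.array(c)+d*R.from_rotvec(down(yaw,t=t)).apply([0,0,1])
def back(dist,rate=.15):   # retreat along the tool
    s=manip.state(); z=R.from_rotvec(s["tcp_rot"]).apply([0,0,1]); manip.move_linear(s["tool_pos"]-dist*z,rate)
def locate(xy,yaw,far=.06):
    manip.move_pose(np.r_[np.array(xy)-.05*ax(yaw)[:2],.25],down(yaw)); manip.dwell(.25)
    c=cap("wrist"); W=world(c); W[250:]=0
    r=[r for r in rects(W,amin=2500) if abs(r[1][0]-140)<8 and 34<r[1][1]<46 and np.hypot(*(r[0]-xy))<far]
    if not r: cv2.imwrite("pics/lost.png",c["image"]); raise SystemExit("not found %s"%rects(W))
    r=min(r,key=lambda r:np.hypot(*(r[0]-xy))); a=np.radians(r[2]); e=ax(a); n=np.array([-e[1],e[0],0])
    q=W-np.r_[r[0],0]; x=q@e; y=q@n
    m=(abs(x)>32)&(abs(x)<62)&(abs(y)<.021)&(W[...,2]>.01) if 0 else (abs(x)>.030)&(abs(x)<.064)&(W[...,2]>.012)
    g=c["image"].mean(2); prof=[int(g[m&(abs(y-k/1000)<1.5e-3)].mean()) if (m&(abs(y-k/1000)<1.5e-3)).any() else -1 for k in range(-18,19,3)]
    print("loc",r,"prof",prof,"t",round(manip.state()["clock"],1)); return r[0],a
def pick(xy,yaw,t,f=30):
    c=np.r_[xy,.018]; o=down(yaw,t=t); p=tcp(c,yaw,t); z=R.from_rotvec(o).apply([0,0,1])
    manip.set_gripper(.044); manip.move_pose(p-.08*z,o); manip.move_linear(p-.03*z,.15); manip.set_gripper(.035)
    manip.move_linear(p,.06); s=manip.state(); print("at pick F",s["contact_force"].round(1))
    manip.set_gripper(.015,f); s=manip.state(); print("grip",round(s["gripper_width"],4),round(s["grasp_force"],1))
    manip.move_linear(s["tool_pos"]+[0,0,.08],.12)
    s=manip.state(); print("lift",round(s["gripper_width"],4),round(s["grasp_force"],1))
def place(xy,yaw,t,zc=.0225,open=.036):
    o=down(yaw,t=t); p=tcp(np.r_[xy,zc],yaw,t)
    manip.move_pose(p+[0,0,.08],o); manip.move_linear(p+[0,0,.01],.12); manip.move_linear(p,.03)
    s=manip.state(); print("at place F",s["contact_force"].round(1),round(s["gripper_width"],4))
    manip.set_gripper(open); manip.dwell(.2); back(.04,.08); manip.set_gripper(.05); back(.08,.2)
E
python3 - <<'E'
from h import *
xy,a=locate([.5565,-.070],np.radians(6.6))
pick(xy,a,-T)
for c,t in [([.42,.15,.5],60),([.45,.1,.45],50),([.48,.0,.42],50)]:
    try: manip.move_pose(tcp(c,0,np.radians(t)),down(0,t=np.radians(t))); print("ok",c); break
    except manip.IKError as e: print(e)
manip.dwell(.3)
c=cap("side"); K=c["intrinsics"]
p=camR(c).T@(np.array(manip.state()["tool_pos"])-c["position"]); u,v=(K@(p/p[2]))[:2].astype(int); print(u,v)
cv2.imwrite("pics/hA.png",cv2.resize(c["image"][max(v-60,0):v+60,max(u-80,0):u+80],None,fx=4,fy=4,interpolation=2))
print(manip.state()["clock"],manip.state()["gripper_width"])
E
```

```text
loc (array([ 0.5552, -0.0701]), array([140.1,  41.6]), 6.6, np.float64(0.0367)) prof [131, 132, 142, 168, 168, 168, 168, 169, 169, 166, 99, 101, 99] t 6.8
at pick F [ 0.3  0.4 -0.2]
grip 0.0252 30.0
lift 0.0254 30.0
ok [0.42, 0.15, 0.5]
393 33
12.9833 0.02493944240457573
```

View pics/hA.png

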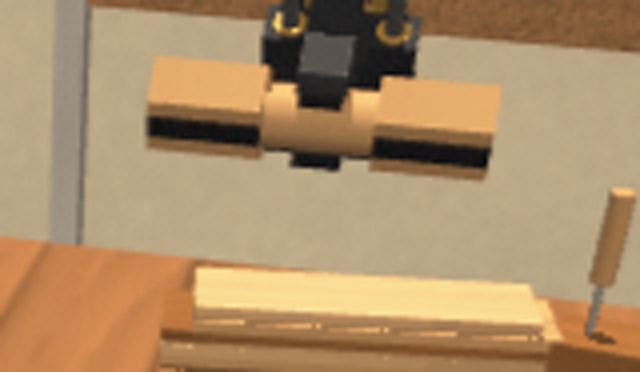

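A's strip is on the lower visible flat (crop ~(320,145)). After the 78° turn that is the original bottom flat, so A needs 3 rolls.

```bash
python3 - <<'E'
from h import *
xy,a=np.array([.54,-.09]),np.radians(6)
place(xy,a,T)
xy,a=locate(xy,a)
pick(xy,a,-T); place(xy,a,T)
xy,a=locate(xy,a)
E
```

```text
at place F [ 0.5  0.1 -1.4] 0.0249
loc (array([ 0.5401, -0.098 ]), array([140.3,  41.6]), 6.3, np.float64(0.0367)) prof [130, 139, 135, 157, 154, 153, 152, 156, 151, 147, 106, 107, 108] t 19.0
at pick F [ 0.8 -0.  -0.3]
grip 0.025 30.0
lift 0.0251 30.0
at place F [-0.3  0.2 -1.3] 0.025
loc (array([ 0.5408, -0.106 ]), array([140.1,  41.5]), 6.2, np.float64(0.0368)) prof [112, 115, 117, 153, 157, 153, 153, 152, 157, 152, 95, 16, 75] t 27.7
```

The strip has come to the +60° flat as predicted. One more roll, then into the middle bay.

```bash
cat >> h.py <<'E'
CC=np.array([.509,.2098]); CY=np.radians(5.65)
def bay(y,x=0): return CC+x*ax(CY)[:2]+y*np.array([-np.sin(CY),np.cos(CY)])
def putcase(y):
    xy=bay(y); o=down(CY); p=tcp(np.r_[xy,.026],CY,0)
    manip.move_linear(manip.state()["tool_pos"]*[1,1,0]+[0,0,.2],.25)
    manip.move_pose(p+[0,0,.15],o); manip.move_linear(p+[0,0,.02],.15); manip.move_linear(p,.04)
    s=manip.state(); print("case F",s["contact_force"].round(1),round(s["gripper_width"],4))
    manip.set_gripper(.042); manip.dwell(.2); manip.move_linear(p+[0,0,.2],.2)
E
python3 - <<'E'
from h import *
xy,a=np.array([.5408,-.106]),np.radians(6.2)
pick(xy,a,-T); place(xy,a,T)
xy,a=locate(xy,a)
pick(xy,a,0)
putcase(0)
manip.move_pose([.43,.19,.32],down(CY)); manip.dwell(.3)
c=cap("wrist");cv2.imwrite("pics/case1.png",c["image"]); np.save("w3.npy",world(c))
print(manip.state()["clock"])
E
```

```text
at pick F [ 0.2 -0.   0.7]
grip 0.0251 30.0
lift 0.0252 30.0
at place F [-0.6  0.1 -1.2] 0.0253
loc (array([ 0.541, -0.114]), array([140.3,  41.4]), 6.2, np.float64(0.037)) prof [112, 116, 117, 154, 149, 61, 62, 73, 154, 153, 128, 131, 131] t 36.4
at pick F [-0.4 -0.8  0.2]
grip 0.0251 30.0
lift 0.0249 30.0
case F [ 0.3  0.3 -2. ] 0.0248
46.175
```

View pics/case1.png

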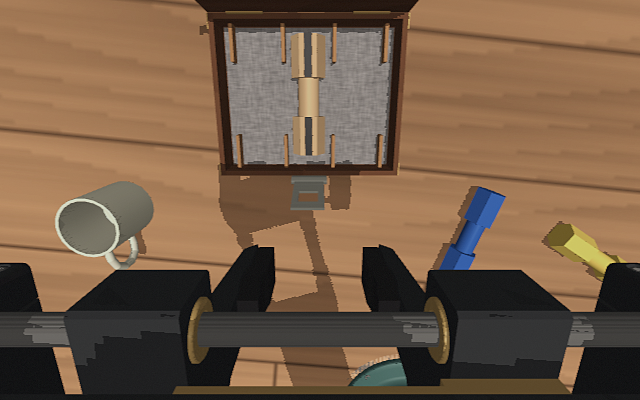

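A lies inlay-up in the middle bay, centred at about (308,95). Now B: pick it up tilted and look at it with the side camera.

```bash
python3 - <<'E'
from h import *
manip.move_pose([.5,-.15,.32],down(0))
xy,a=locate([.525,-.3615],np.radians(-14.8),.1)
pick(xy,a,-T)
manip.move_linear(manip.state()["tool_pos"]+[0,0,.2],.25)
c=[.42,.15,.5]; t=np.radians(60)
manip.move_pose(tcp(c,0,t),down(0,t=t))
manip.dwell(.3)
c=cap("side"); u,v=393,33
cv2.imwrite("pics/hB.png",cv2.resize(c["image"][max(v-60,0):v+60,max(u-80,0):u+80],None,fx=4,fy=4,interpolation=2))
print(manip.state()["clock"],manip.state()["gripper_width"])
E
```

```text
loc (array([ 0.5245, -0.3623]), array([140.3,  41.2]), -14.9, np.float64(0.0367)) prof [128, 131, 137, 171, 170, 176, 177, 176, 177, 168, 125, 128, 129] t 48.6
at pick F [ 0.  -0.9 -0.9]
grip 0.025 30.0
lift 0.025 30.0
55.475 0.02501374404952633
```

View pics/hB.png

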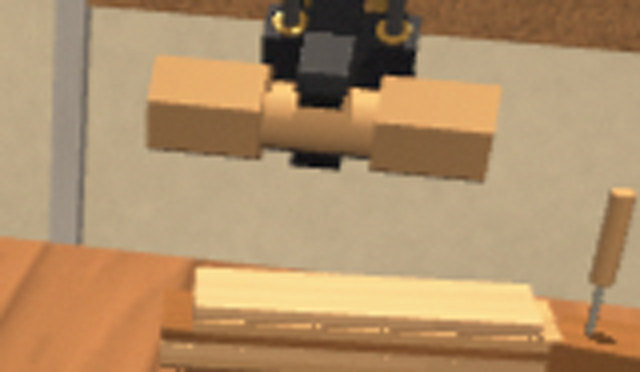

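Neither flat visible on B carries the strip, so it is on the remaining one (240°). I'll set B back down, then roll it twice the other way.

```bash
python3 - <<'E'
from h import *
xy,a=np.array([.53,-.2]),0.
place(xy,a,-T,zc=.019)
for k in range(2):
    xy,a=locate(xy,a); pick(xy,a,T); place(xy,a,-T)
xy,a=locate(xy,a)
E
```

```text
at place F [ 0.2  0.7 -0.5] 0.0249
loc (array([ 0.5295, -0.1997]), array([140.2,  41.5]), 0.1, np.float64(0.0367)) prof [131, 134, 140, 170, 170, 168, 173, 176, 174, 164, 123, 125, 127] t 61.7
at pick F [-0.  -0.5  0.2]
grip 0.0254 30.0
lift 0.0256 30.0
at place F [ 0.3  0.2 -1.2] 0.0251
loc (array([ 0.5292, -0.1909]), array([139.8,  41.6]), 0.1, np.float64(0.0367)) prof [41, 36, 120, 176, 174, 174, 174, 176, 174, 166, 123, 125, 118] t 70.3
at pick F [ 0.1 -0.4 -0. ]
grip 0.025 30.0
lift 0.0251 30.0
at place F [-0.   0.2 -0.4] 0.0256
loc (array([ 0.5286, -0.1821]), array([140.3,  41.7]), 0.1, np.float64(0.037)) prof [111, 109, 117, 156, 151, 57, 61, 81, 156, 151, 125, 125, 119] t 79.0
```

```bash
python3 - <<'E'
from h import *
pick(np.array([.5286,-.1821]),np.radians(.1),0)
putcase(-.062)
manip.move_pose([.43,.19,.32],down(CY)); manip.dwell(.3)
c=cap("wrist");W=world(c);s=cams.capture("side")
cv2.imwrite("pics/case2.png",np.hstack([c["image"][:260,180:460],s["image"][60:320,220:440]]))
# lid and hasp geometry in case frame
c0,s0=np.cos(CY),np.sin(CY); 
for n,V in(("wrist",W),("side",world(s))):
    q=V-np.r_[CC,0]; X=q[...,0]*c0+q[...,1]*s0; Y=-q[...,0]*s0+q[...,1]*c0; Z=V[...,2]
    m=(X>.09)&(X<.2)&(abs(Y)<.11)&(Z>.08)&(Z<.26)
    print(n,"lid z/x",[(round(z,2),round(np.median(X[m&(abs(Z-z)<.01)]),3)) for z in np.arange(.09,.26,.03) if (m&(abs(Z-z)<.01)).sum()>5], Z[m].max() if m.any() else 0)
    h=(X<-.094)&(X>-.2)&(abs(Y)<.03)&(Z>.055)&(Z<.16)
    if h.sum()>5: print("hasp",h.sum(),[(round(z,3),round(np.median(X[h&(abs(Z-z)<.006)]),3)) for z in np.arange(.06,.15,.012) if (h&(abs(Z-z)<.006)).sum()>2],Y[h].mean(),Z[h].max())
    r=(abs(Z-.048)<.003)&(abs(X)<.11)&(abs(Y)<.12)
    print("rim X",np.percentile(X[r],[1,99]),"Y",np.percentile(Y[r],[1,99]))
print(manip.state()["clock"])
E
```

```text
at pick F [-0.2 -0.9 -0.2]
grip 0.025 30.0
lift 0.0254 30.0
case F [-0.4  0.6 -0.6] 0.0254
wrist lid z/x [(np.float64(0.09), np.float64(0.091))] 0.08928207425265924
hasp 909 [(np.float64(0.06), np.float64(-0.097)), (np.float64(0.072), np.float64(-0.101)), (np.float64(0.084), np.float64(-0.103)), (np.float64(0.096), np.float64(-0.105)), (np.float64(0.108), np.float64(-0.108)), (np.float64(0.12), np.float64(-0.11)), (np.float64(0.132), np.float64(-0.113))] -0.0002723437997771012 0.13032157611104916
rim X [-0.09484707  0.0893734 ] Y [-0.11227367  0.11170279]
side lid z/x [(np.float64(0.09), np.float64(0.095)), (np.float64(0.12), np.float64(0.096)), (np.float64(0.15), np.float64(0.098)), (np.float64(0.18), np.float64(0.099)), (np.float64(0.21), np.float64(0.101)), (np.float64(0.24), np.float64(0.105))] 0.23561822055302373
hasp 151 [(np.float64(0.06), np.float64(-0.095)), (np.float64(0.072), np.float64(-0.097)), (np.float64(0.084), np.float64(-0.1)), (np.float64(0.096), np.float64(-0.102)), (np.float64(0.108), np.float64(-0.105)), (np.float64(0.12), np.float64(-0.107)), (np.float64(0.132), np.float64(-0.11))] 0.003227606244494437 0.13187230319898224
rim X [-0.09123929  0.09274965] Y [-0.11349128  0.11289582]
88.9167
```

View pics/case2.png

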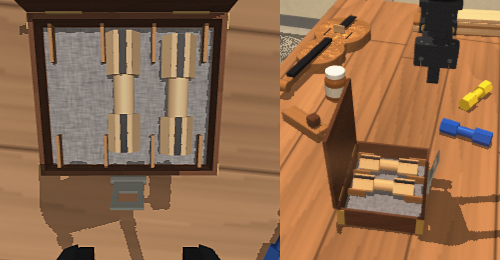

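Both blanks lie inlay-up in their bays. The lid is at about 1.62 rad and the hasp at about 1.79 rad. Next I push the lid from behind, off-centre to miss the staple and hasp.

```bash
cat >> h.py <<'E'
def C(x,y,z): return np.r_[CC+x*ax(CY)[:2]+y*np.array([-np.sin(CY),np.cos(CY)]),z]
E
python3 - <<'E'
from h import *
r=.142; Y=.055
def P(t): return C(.092-r*np.cos(t)+.008*np.sin(t)+.009,Y,.048+r*np.sin(t)+.008*np.cos(t))
o=down(CY); manip.set_gripper(0,10)
manip.move_pose(P(1.8)+[0,0,.14],o); manip.move_linear(P(1.8),.15)
for t in np.r_[np.linspace(1.6,.1,13),.04,.01]:
    manip.move_linear(P(t),.12); f=manip.state()["contact_force"]
    print(round(t,2),f.round(1),end=" ")
    if np.linalg.norm(f)>25: print("STOP"); break
for k in range(8):
    f=manip.state()["contact_force"]
    if abs(f[2])>9: break
    manip.move_linear(manip.state()["tool_pos"]-[0,0,.001],.02)
print("end",manip.state()["tool_pos"],f.round(1),k)
manip.dwell(.3); p=manip.state()["tool_pos"]; manip.move_linear(p+[0,0,.2],.2)
manip.move_pose(C(-.12,0,.34),o); manip.dwell(.2)
c=cap("wrist"); W=world(c); s=cams.capture("side")
cv2.imwrite("pics/lid.png",np.hstack([c["image"][:260,180:460],s["image"][60:320,220:440]]))
q=W-np.r_[CC,0]; X=q[...,0]*np.cos(CY)+q[...,1]*np.sin(CY); Yc=-q[...,0]*np.sin(CY)+q[...,1]*np.cos(CY); Z=W[...,2]
for x in(-.08,-.04,0,.04,.08):
    m=(abs(X-x)<.01)&(abs(abs(Yc)-.07)<.03); print(x,m.sum(),np.median(Z[m]) if m.any() else 0)
print(manip.state()["clock"])
E
```

```text
1.6 [0.3 0.2 0.3] 1.48 [ 0.6 -0.4 -0.8] 1.35 [ 0.2 -0.4 -0.1] 1.23 [-0.3  0.5  0.6] 1.1 [-0.1 -0.5  0.7] 0.98 [ 0.7 -0.   1.1] 0.85 [ 0.7 -0.3  0.6] 0.73 [0.1 0.5 0.3] 0.6 [ 0.1  0.7 -0.1] 0.48 [0.3 0.3 0.8] 0.35 [0.5 0.1 0. ] 0.23 [0.  0.2 0.1] 0.1 [ 0.4 -0.4 -0.3] 0.04 [-0.1 -0.6  0.3] 0.01 [ 0.4 -0.8 -0.2] end [0.46299032 0.26056073 0.05635951] [-2.2 -2.4  6.9] 7
-0.08 3137 0.4028121200028009
-0.04 1663 0.05577596308202215
0 1814 0.05574245712765885
0.04 2007 0.05571509123907831
0.08 0 0
100.4667
```

View pics/lid.png

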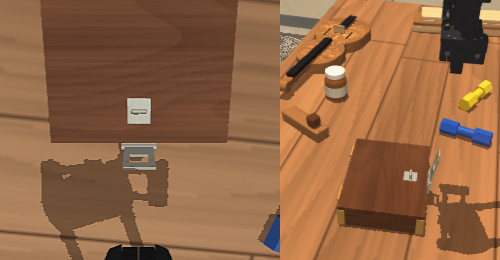

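The lid is flat at z = 0.0557 everywhere, so it is shut, and the hasp is still upright. Now the hasp.

```bash
python3 - <<'E'
from h import *
r=.060
def P(t): return C(-.097+r*np.cos(t)-.002*np.sin(t)-.010,0,.060+r*np.sin(t)+.002*np.cos(t))
o=down(CY); p0=P(1.95)-np.r_[.02*ax(CY)[:2],0]
manip.move_pose(p0+[0,0,.08],o); manip.move_linear(p0,.12)
for t in np.linspace(1.75,.5,10): manip.move_linear(P(t),.1)
print(manip.state()["contact_force"].round(1))
manip.move_linear(manip.state()["tool_pos"]+[0,0,.05],.15)
manip.move_linear(C(-.030,0,.125),.15)
manip.move_linear(C(-.030,0,.068),.06)
for k in range(10):
    f=manip.state()["contact_force"]
    if f[2]>7: break
    manip.move_linear(manip.state()["tool_pos"]-[0,0,.0012],.02)
print("end",manip.state()["tool_pos"],f.round(1),k); manip.dwell(.3)
manip.move_linear(C(-.030,0,.2),.15); manip.move_pose(C(-.12,0,.34),o); manip.dwell(.3)
c=cap("wrist"); W=world(c); s=cams.capture("side")
cv2.imwrite("pics/hasp.png",np.hstack([c["image"][:260,180:460],s["image"][60:320,220:440]]))
q=W-np.r_[CC,0]; X=q[...,0]*np.cos(CY)+q[...,1]*np.sin(CY); Yc=-q[...,0]*np.sin(CY)+q[...,1]*np.cos(CY); Z=W[...,2]
for x in(-.09,-.075,-.06,-.05,-.04,-.034,-.03):
    m=(abs(X-x)<.003)&(abs(Yc)<.017)&(Z<.2); print(x,m.sum(),np.percentile(Z[m],[10,50,90]).round(4) if m.any() else 0)
print(manip.state()["clock"])
E
```

```text
[-0.5 -0.6 -0.7]
end [0.47962871 0.20705429 0.06159063] [-3.1 -1.4  8.6] 7
-0.09 137 [0.0603 0.0613 0.0623]
-0.075 139 [0.0603 0.0612 0.0622]
-0.06 127 [0.0563 0.0601 0.0673]
-0.05 139 [0.056  0.0573 0.0619]
-0.04 139 [0.0603 0.0613 0.0625]
-0.034 139 [0.0603 0.0612 0.0623]
-0.03 158 [0.0552 0.06   0.0619]
110.8167
```

View pics/hasp.png

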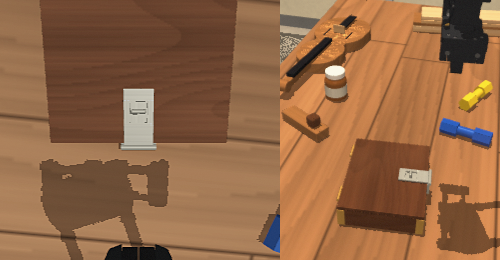

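The hasp lies flat at z = 0.061 along its whole length with the staple through its slot. The lid is shut and the bystanders are untouched, so I'm handing in.

```bash
python3 -c "
from cell import order; print(order.close_job())"
```

```text
the job is handed in; nothing more can be done
None
```

Handed in at about 111 s of robot time: both blanks (only two were present) lay inlay-up in separate bays at the last look before closing, and the last pictures show the lid shut and the hasp flat over the staple; no verdict came back.

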